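# Fetch the pot from behind the glaze jars

## Robot

A 6-joint arm with a two-finger parallel gripper is mounted at the origin on the work surface. World frame = base frame: x ahead of the robot, y to its left, z up, the work surface at z = 0. Lengths are in m, angles in rad, forces in N, time in s.
With the tool pointing down it reaches from about 0.3 to 0.875 m from the base axis. Payload 4.2 kg.
Tool frame: the origin (TCP) lies midway between the tips of the shut fingers; the grasp point (between the pads) lies 19 mm behind it; z points along the fingers, y is the line along which they close (so a half turn about z gives the same grasp; the last joint's range is limited). The gripper opens to 85 mm and grips with 20 to 120 N. Pads are 22 mm wide; open, the fingers measure 114 mm over their backs; the gripper's body (76 mm by 85 mm) begins 54 mm behind the grasp point. The pads swing forward as they close: fully open they stand 13 mm farther back than shut.
Start: joints at [-1.166, 0.32, 1.565, -0, 1.257, -0.02], TCP at [0.237, -0.524, 0.231] pointing down, gripper open.
Joint ranges: [-3.11, 3.11], [-0.84, 2.01], [0.21, 2.61], [-1.34, 4.49], [0.05, 2.63], [-2.56, 2.56]. Speed limits (rad/s): [2.57, 2.57, 3.14, 3.14, 3.14, 3.14].

## Interface

Orientations are given as a unit quaternion [x, y, z, w].
In Python, from station import r, optics, order gives the robot as it stands.
- The arm moves only by the tool servo_tool, never from a script. Its argument "plan" is a list of rows, each a list of 2 entries, a list of its own where there are three numbers: the shift along the tool's x, y, z in m, then the turn, a rotation vector about the tool's x, y, z in rad. In form: [[[tx, ty, tz], [rx, ry, rz]], ...]. A call has 1 to 12 rows; each row shifts and turns the commanded pose from where the row before left it, along the tool's axes as they then stand; what a row does not reach is not made up. A row lasts 1/10 s, in which the tool goes at most 50 mm and 8.59 degrees, less where a joint would pass 70% of its speed; a pose out of reach is approached as far as the arm can. A call with a gripper value outside its range is refused whole. "hand" is the finger opening in m, from 0 to 0.0854, set as the call begins (left out, the last holds). The fingers move at their own pace and stop on an object; the grip force is fixed at half the most. Time passes only in rows, so rows that do not move let the fingers close. It gives the time, the measured TCP pose, the force, the opening and the grip force at its end, in the units of the state.
- r.state(): the state, without advancing time (a new reading comes with each control period).
- optics.capture(name): name is "side" or "top" or "wrist"; returns (picture, depth): 400x640x3 uint8, red, green, blue; 400x640 float32, m along the optical axis (not along the pixel's ray), 0 where there is no reading.
- optics.camera_info(name): a dict with "fx", "fy", "cx", "cy" (pixels), "xyz" and "orientation" of the camera in the world. Camera axes: x right, y down, z forward; pixel columns grow to the right and rows downward; lengths in m; the calibration is good to about 2 mm. A picture is of the moment at which its call begins: read the wrist's pose just before it. camera_info takes no time and is no camera call; for the wrist camera it gives the pose at the moment of the call.
- order.finish_job(): hands the job in; it is judged then, once.
The state is a dict: "time": time; "joint_pos": joint angles; "dq": joint speeds; "tau": joint torques, N m; "ee_pos": TCP position; "ee_rot": TCP orientation; "contact_force": force on the tool from outside, world axes, zero at the start; "ft_torque": the same for the moment, N m; "gripper_width": finger opening in m; "grasp_force": force on a finger pad.
Only numpy, scipy, OpenCV 4.12 (cv2) and the standard library are available. Lean on these libraries where they do the work, as an engineer would, in place of code of your own. Each camera call takes 0.05 s, during which the arm holds its last target. There are 200 camera calls.

## Task

Move all three glaze jars out of the yellow tray onto the wooden ware board without disturbing the terracotta pot behind them, then stand the pot in the middle of the banding wheel. Only when the pot is there, put each jar back in the tray on the very spot it came from. Set everything down upright, never letting go of it in mid-air, and leave the mug, the brush and the round rib alone.

Things in the scene. Friction and masses are not known exactly. Their poses are not given: they have to be found in the camera images.
- jar_blue: glaze jar: upright dark blue cylinder with a lid of the same colour, 44 mm diameter up to 88 mm, then a 41 mm lid up to 104 mm total height; round, so any grasp yaw will do; about 0.16 kg. Origin at the centre of its underside, z up. It starts in the yellow tray, on any one of the three jar spots
- jar_green: glaze jar: upright green cylinder with a lid of the same colour, 44 mm diameter up to 88 mm, then a 41 mm lid up to 104 mm total height; round, so any grasp yaw will do; about 0.16 kg. Origin at the centre of its underside, z up. It starts in the yellow tray, on any one of the three jar spots
- jar_white: glaze jar: upright white cylinder with a lid of the same colour, 44 mm diameter up to 88 mm, then a 41 mm lid up to 104 mm total height; round, so any grasp yaw will do; about 0.16 kg. Origin at the centre of its underside, z up. It starts in the yellow tray, on any one of the three jar spots
- pot: small open terracotta pot, upright, straight-sided, 54 mm outside diameter (48 mm at the foot), 45 mm tall, wall 5 mm, 0.11 kg. Origin at the centre of its underside, z up. It starts in the tray on its rearmost spot (farthest from the robot), hemmed in by the taller jars
- tray: fixed ochre-yellow tray, 190 mm (its x, away from the robot) by 240 mm (its y); floor 6 mm thick, rim 6 mm wide, 16 mm high. Origin: centre of its underside. Four dark painted discs, 58 mm across, on its floor: jar spots at (-45, 0), (10, 68), (10, -68) mm, the pot's at (35, 0) mm in its x, y; things start within 3 mm of them in each direction
- ware_board: fixed flat brown wooden board, 280 mm (its x, roughly away from the robot) by 130 mm (its y), 18 mm thick, on the table to the left or right of the tray; room for three jars in a row along its x. Origin at the centre of its underside; top 18 mm above it
- banding_wheel: fixed grey metal turntable (it does not turn), disc 160 mm diameter with concentric rings drawn on it, top 60 mm above its underside, on the other side of the tray from the board. Origin at the centre of its underside, on its axis
- mug: bystander: blue ceramic mug, 72 mm diameter, 85 mm tall, beyond the tray on one side. Origin at the centre of its underside. Not to be disturbed.
- brush: bystander: flat paint brush with a wooden handle, lying on the table beyond the tray. Origin at its underside. Not to be disturbed.
- rib: bystander: round flat dark-wood potter's rib (scraper), 64 mm diameter, 8 mm thick, lying beyond the tray. Origin at the centre of its underside. Not to be disturbed.
Not all that is in view belongs to the job. Of the things like the jar_blue, leave any that is red; of the rest the larger one is meant.

How it is judged:
By the outcome, as a careful person would: the job done as asked, in the order asked, and still so for the second after the job is handed in, with the robot touching nothing.
It also fails if it takes over 134 s, if anything falls off the work surface, if the arm or the gripper's body presses on something with over 40 N, if the wrist force passes 120 N, or if a joint passes its speed limit or range.

## Working session

There is one attempt and no reset: what is moved stays moved. The work goes in short steps, Python scripts to look and compute and a tool call to move; the robot and the scene stay as the last step left them, time stands still between calls to the robot, and variables do not carry over. Pictures are saved under pics/ and viewed, at most 14 in all, crops included, and the job is handed in when it is done.

Besides the shell and the picture viewer there is one more tool, called as a command line: name --argument value ..., lists and objects as JSON in quotes. servo_tool: Moves the arm, as the interface text tells. Its arguments: {"type":"object","properties":{"plan":{"type":"array","items":{"type":"array"}},"hand":{"type":"number"}},"required":["plan"]}

```bash
ls; mkdir -p pics; python3 - <<'E'
from station import r,optics,order
import cv2
print(r.state())
for n in("top","side"):
    p,d=optics.capture(n); print(optics.camera_info(n)); cv2.imwrite(f"pics/{n}0.png",p[:,:,::-1])
    import numpy as np; np.savez(f"{n}0.npz",p=p,d=d)
E
```

```text
pics
{'time': 0.0, 'joint_pos': array([-1.16596361e+00,  3.20292332e-01,  1.56567192e+00, -2.67554481e-05,
        1.25741271e+00, -1.99942173e-02]), 'dq': array([-0.00033962, -0.00042178,  0.00111805, -0.00157931,  0.00047853,
        0.00104523]), 'tau': array([-2.98727741e-05, -4.15523350e+01, -2.34164608e+01, -5.38492668e-05,
        8.36723222e-03,  1.95268211e-05]), 'ee_pos': array([ 0.23680131, -0.5234493 ,  0.23048478]), 'ee_rot': array([ 9.77523695e-01,  2.10823695e-01, -1.83097555e-04, -8.73253998e-04]), 'contact_force': array([-0.25860937, -0.44885979,  0.07665065]), 'ft_torque': array([-0.02564042,  0.0184757 , -0.0574574 ]), 'grasp_force': 0.0, 'gripper_width': 0.08536437669077925}
{'fx': 384.6513516786191, 'fy': 384.6513516786191, 'cx': 315.1955368511181, 'cy': 194.95394647335493, 'xyz': array([ 0.49021007, -0.00538425,  0.83566357]), 'orientation': array([ 0.71315456, -0.6963411 ,  0.04880883, -0.06432208])}
{'fx': 383.02040245552223, 'fy': 383.02040245552223, 'cx': 317.6079260505843, 'cy': 199.03889813597058, 'xyz': array([0.16423129, 0.57880588, 0.4360429 ]), 'orientation': array([-0.28332322,  0.81648119, -0.47892455,  0.15400548])}
```

View pics/top0.png

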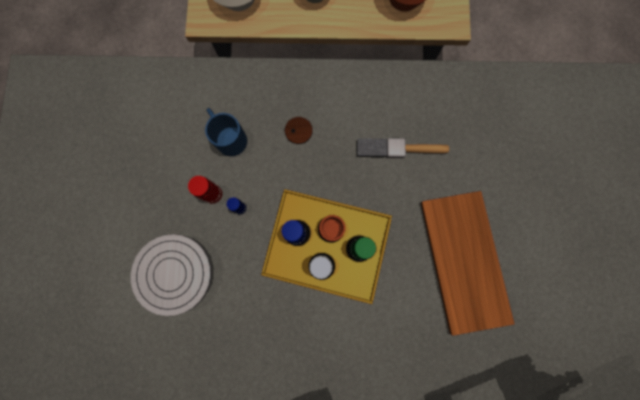

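View pics/side0.png

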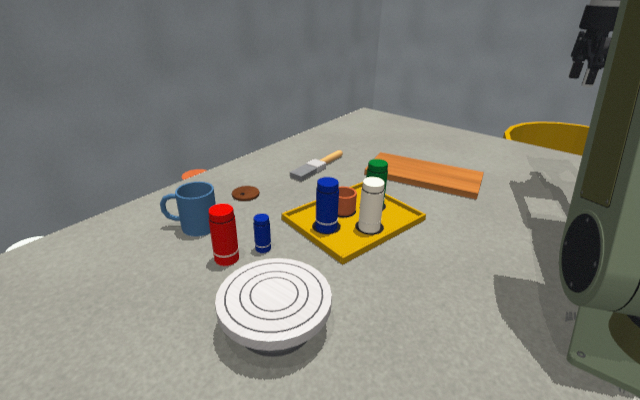

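The top view (up = +x, left = +y) shows the tray at about (327,246), with the blue jar at (295,232), green at (363,248), white at (321,266) and the pot at (331,229). The board is at (467,262) and the wheel at (171,274). The red jar (203,188) and the small blue jar (235,205) are decoys. The side view agrees.

```bash
cat > h.py <<'E'
import numpy as np,cv2
from scipy.spatial.transform import Rotation as R
def rays(info,uv):
    uv=np.asarray(uv,float).reshape(-1,2)
    d=np.c_[(uv[:,0]-info['cx'])/info['fx'],(uv[:,1]-info['cy'])/info['fy'],np.ones(len(uv))]
    return R.from_quat(info['orientation']).apply(d)
def plane(info,uv,z):
    d=rays(info,uv); return info['xyz']+d*((z-info['xyz'][2])/d[:,2])[:,None]
def cloud(info,d):
    v,u=np.mgrid[:d.shape[0],:d.shape[1]]
    P=info['xyz']+rays(info,np.c_[u.ravel(),v.ravel()])*d.reshape(-1,1)
    return P.reshape(*d.shape,3)
def masks(p):
    h,s,v=cv2.split(cv2.cvtColor(p,cv2.COLOR_RGB2HSV))
    return dict(blue=(h>112)&(h<128)&(s>170)&(v>40),green=(h>50)&(h<90)&(s>120)&(v>30),white=(s<40)&(v>120),
      pot=((h<9)|(h>175))&(s>120)&(v>60),yellow=(h>18)&(h<30)&(s>150),wood=(h>6)&(h<17)&(s>120))
def big(m):
    m=m.astype(np.uint8); n,l,st,c=cv2.connectedComponentsWithStats(m)
    return l==1+st[1:,4].argmax()
def fitcirc(pts):  # 2D
    A=np.c_[2*pts,np.ones(len(pts))]; s=np.linalg.lstsq(A,(pts**2).sum(1),rcond=None)[0]
    return s[:2],np.sqrt(s[2]+s[:2]@s[:2])
E
cat > m.py <<'E'
from h import *
from station import optics
i=optics.camera_info('top'); f=np.load('top0.npz'); p,d=f['p'],f['d']; C=cloud(i,d); M=masks(p)
box=np.zeros(d.shape,bool); box[190:302,262:392]=1
for n,z in(('blue',.110),('green',.110),('white',.110),('pot',.051)):
    m=big(M[n]&box&(abs(C[...,2]-z)<.012)); v,u=np.nonzero(m)
    (c,rad)=cv2.minEnclosingCircle(np.c_[u,v].astype(np.float32)); 
    print(n,m.sum(),'z',np.median(C[m][:,2]).round(4),'cent',plane(i,[u.mean(),v.mean()],z).round(4),'circ',plane(i,c,z).round(4),rad/384.65*(.83-z))
for n,z in(('yellow',.016),('wood',.018)):
    m=M[n].copy(); 
    if n=='yellow': m&=box
    else: m[:,:415]=0; m[:185]=0
    m=big(m); v,u=np.nonzero(m); X=plane(i,np.c_[u,v],z)[:,:2].astype(np.float32)
    print(n,cv2.minAreaRect(X),np.median(C[m][:,2]))
m=big((abs(C[...,2]-.06)<.012)&(np.mgrid[:400,:640][1]<225)&(np.mgrid[:400,:640][0]>225)); v,u=np.nonzero(m)
print('wheel',m.sum(),np.median(C[m][:,2]),cv2.minEnclosingCircle(plane(i,np.c_[u,v],.06)[:,:2].astype(np.float32)), plane(i,[u.mean(),v.mean()],.06))
for n in('red','sb'): pass
print(C[188,203],C[205,235],C[130,222])
E
python3 m.py
```

```text
blue 319 z 0.1102 cent [[0.538  0.0526 0.11  ]] circ [[0.5378 0.052  0.11  ]] 0.019597748211327974
green 334 z 0.11 cent [[ 0.5102 -0.082   0.11  ]] circ [[ 0.51   -0.0815  0.11  ]] 0.020007780812178074
white 344 z 0.1102 cent [[ 0.472  -0.0009  0.11  ]] circ [[ 0.4719 -0.0008  0.11  ]] 0.019743056788829434
pot 97 z 0.0506 cent [[ 0.5405 -0.0135  0.051 ]] circ [[ 0.5481 -0.0199  0.051 ]] 0.024508721916786828
yellow ((0.516335666179657, -0.01242828369140625), (0.2379762977361679, 0.1878519207239151), 77.28286743164062) 0.006492338190166813
wood ((0.49028801918029785, -0.3024787902832031), (0.2790065109729767, 0.1323794275522232), 11.479066848754883) 0.018027680497719745
wheel 5149 0.06082059998685907 ((0.44968873262405396, 0.29638001322746277), 0.08126726746559143) [[0.44902094 0.29660362 0.06      ]]
[0.61710123 0.23079059 0.10381974] [0.58969583 0.17444255 0.06924273] [0.76679219 0.22789368 0.00929352]
```

servo_tool --plan '[[[0,0,0],[0,0,0.13]],[[0,0,0],[0,0,0.13]],[[0,0,0],[0,0,0.13]],[[0,0,0],[0,0,0.13]],[[0,0,0],[0,0,0.126]],[[0.0082,-0.0401,0],[0,0,0]],[[0.0082,-0.0401,0],[0,0,0]],[[0.0082,-0.0401,0],[0,0,0]],[[0.0082,-0.0401,0],[0,0,0]],[[0.0082,-0.0401,0],[0,0,0]],[[0.0082,-0.0401,0],[0,0,0]],[[0.0082,-0.0401,0],[0,0,0]]]' --hand 0.08

```text
time: 1.3
ee_pos: [0.3548, -0.261, 0.2311]
ee_rot: [0.994, -0.111, -0.0, -0.0]
contact_force: [0.0, -1.2, 0.5]
gripper_width: 0.0799
grasp_force: 0.0
```

servo_tool --plan '[[[0.0082,-0.0401,0],[0,0,0]],[[0.0082,-0.0401,0],[0,0,0]],[[0.0082,-0.0401,0],[0,0,0]],[[0.0082,-0.0401,0],[0,0,0]],[[0.0082,-0.0401,0],[0,0,0]],[[0.0082,-0.0401,0],[0,0,0]],[[0.0082,-0.0401,0],[0,0,0]],[[0,0,0],[0,0,0]],[[0,0,0],[0,0,0]]]'

```text
time: 2.2
ee_pos: [0.4719, -0.0009, 0.2308]
ee_rot: [0.994, -0.109, -0.001, 0.0]
contact_force: [-0.5, -0.5, -0.9]
gripper_width: 0.0796
grasp_force: 0.0
```

```bash
cat > g.py <<'E'
import sys,numpy as np
from scipy.spatial.transform import Rotation as R
from station import r
s=r.state(); T=R.from_quat(s['ee_rot']); M=T.as_matrix(); psi=np.degrees(np.arctan2(M[1,0],M[0,0]))
print('t',round(s['time'],2),'pos',s['ee_pos'].round(4),'psi',psi.round(2),'tilt',M[:2,2].round(4),'w',round(s['gripper_width'],4),'F',s['contact_force'].round(1),'g',round(s['grasp_force'],1))
a=[list(map(float,x.split(','))) for x in sys.argv[1:]]   # legs x,y,z,psi ; turn first, then shift
p=s['ee_pos']
for x,y,z,q in a:
    turn=np.radians((psi-q+180)%360-180); b=np.radians(q)
    d=np.array([x,y,z])-p
    print('turn',turn.round(4),'shift',[round(d[0]*np.cos(b)+d[1]*np.sin(b),4),round(d[0]*np.sin(b)-d[1]*np.cos(b),4),round(-d[2],4)])
    p=np.array([x,y,z]); psi=q
E
python3 g.py .472,-.001,.05,-12.7
```

```text
t 2.2 pos [ 0.4719 -0.0009  0.2308] psi -12.54 tilt [-0.0014 -0.0006] w 0.0796 F [-0.5 -0.5 -0.9] g 0.0
turn 0.0027 shift [np.float64(0.0001), np.float64(0.0001), np.float64(0.1808)]
```

servo_tool --plan '[[[0,0,0.025],[0,0,0]],[[0,0,0.025],[0,0,0]],[[0,0,0.025],[0,0,0]],[[0,0,0.025],[0,0,0]],[[0,0,0.025],[0,0,0]],[[0,0,0.025],[0,0,0]],[[0,0,0.02],[0,0,0]],[[0,0,0.01],[0,0,0]],[[0,0,0],[0,0,0]]]'

```text
time: 3.1
ee_pos: [0.471, -0.0024, 0.0504]
ee_rot: [0.994, -0.111, -0.001, 0.0]
contact_force: [0.3, -0.1, 0.6]
gripper_width: 0.0799
grasp_force: 0.0
```

servo_tool --plan '[[[0,0,0],[0,0,0]],[[0,0,0],[0,0,0]],[[0,0,0],[0,0,0]],[[0,0,0],[0,0,0]],[[0,0,0],[0,0,0]],[[0,0,0],[0,0,0]],[[0,0,0],[0,0,0]],[[0,0,0],[0,0,0]]]' --hand 0.03

```text
time: 3.9
ee_pos: [0.473, -0.0016, 0.0525]
ee_rot: [0.994, -0.11, 0.001, 0.0]
contact_force: [-1.7, -2.2, 6.5]
gripper_width: 0.0429
grasp_force: 60.3
```

```bash
python3 g.py .472,-.001,.19,-12.7 .569,-.2866,.19,-12.7 .569,-.2866,.063,-12.7
```

```text
t 3.9 pos [ 0.473  -0.0016  0.0525] psi -12.65 tilt [ 0.0024 -0.0006] w 0.0429 F [-1.7 -2.2  6.5] g 60.3
turn 0.0009 shift [np.float64(-0.0011), np.float64(-0.0004), np.float64(-0.1375)]
turn 0.0 shift [np.float64(0.1574), np.float64(0.2573), np.float64(-0.0)]
turn 0.0 shift [np.float64(0.0), np.float64(-0.0), np.float64(0.127)]
```

servo_tool --plan '[[[0,0,-0.01],[0,0,0]],[[0,0,-0.02],[0,0,0]],[[0,0,-0.025],[0,0,0]],[[0,0,-0.025],[0,0,0]],[[0,0,-0.025],[0,0,0]],[[0,0,-0.025],[0,0,0]],[[0,0,-0.01],[0,0,0]]]'

```text
time: 4.6
ee_pos: [0.4732, -0.0013, 0.1941]
ee_rot: [0.994, -0.11, 0.002, -0.0]
contact_force: [0.3, 0.5, -1.3]
gripper_width: 0.0428
grasp_force: 61.0
```

servo_tool --plan '[[[0.0131,0.0214,0],[0,0,0]],[[0.0131,0.0214,0],[0,0,0]],[[0.0131,0.0214,0],[0,0,0]],[[0.0131,0.0214,0],[0,0,0]],[[0.0131,0.0214,0],[0,0,0]],[[0.0131,0.0214,0],[0,0,0]],[[0.0131,0.0214,0],[0,0,0]],[[0.0131,0.0214,0],[0,0,0]],[[0.0131,0.0214,0],[0,0,0]],[[0.0131,0.0214,0],[0,0,0]],[[0.0131,0.0214,0],[0,0,0]],[[0.0131,0.0214,0],[0,0,0]]]'

```text
time: 5.8
ee_pos: [0.569, -0.287, 0.1905]
ee_rot: [0.994, -0.11, -0.001, -0.0]
contact_force: [0.3, -0.7, -1.2]
gripper_width: 0.0428
grasp_force: 61.2
```

servo_tool --plan '[[[0,0,0.01],[0,0,0]],[[0,0,0.025],[0,0,0]],[[0,0,0.025],[0,0,0]],[[0,0,0.025],[0,0,0]],[[0,0,0.02],[0,0,0]],[[0,0,0.01],[0,0,0]],[[0,0,0.005],[0,0,0]],[[0,0,0],[0,0,0]],[[0,0,0],[0,0,0]]]'

```text
time: 6.7
ee_pos: [0.5698, -0.2866, 0.0722]
ee_rot: [0.994, -0.11, 0.001, 0.0]
contact_force: [1.0, -1.4, -0.5]
gripper_width: 0.0429
grasp_force: 61.2
```

```bash
python3 g.py .569,-.2866,.063,-12.7
```

```text
t 6.7 pos [ 0.5698 -0.2866  0.0722] psi -12.67 tilt [ 0.0015 -0.0008] w 0.0429 F [ 1.  -1.4 -0.5] g 61.2
turn 0.0006 shift [np.float64(-0.0007), np.float64(0.0002), np.float64(0.0092)]
```

servo_tool --plan '[[[0,0,0.003],[0,0,0]],[[0,0,0.002],[0,0,0]],[[0,0,0],[0,0,0]],[[0,0,0],[0,0,0]]]'

```text
time: 7.1
ee_pos: [0.5692, -0.2865, 0.0665]
ee_rot: [0.994, -0.11, 0.0, 0.0]
contact_force: [0.4, -0.2, -1.3]
gripper_width: 0.043
grasp_force: 61.2
```

servo_tool --plan '[[[0,0,0.001],[0,0,0]],[[0,0,0.001],[0,0,0]],[[0,0,0],[0,0,0]]]'

```text
time: 7.4
ee_pos: [0.5693, -0.2865, 0.0646]
ee_rot: [0.994, -0.11, 0.0, 0.0]
contact_force: [-0.5, 0.8, 0.8]
gripper_width: 0.0428
grasp_force: 61.2
```

servo_tool --plan '[[[0,0,0.001],[0,0,0]],[[0,0,0],[0,0,0]],[[0,0,0],[0,0,0]]]'

```text
time: 7.7
ee_pos: [0.5694, -0.2865, 0.0646]
ee_rot: [0.994, -0.11, 0.0, 0.0]
contact_force: [-1.8, 1.9, 6.1]
gripper_width: 0.0432
grasp_force: 61.8
```

servo_tool --plan '[[[0,0,0.001],[0,0,0]],[[0,0,0],[0,0,0]],[[0,0,0],[0,0,0]]]'

```text
time: 8.0
ee_pos: [0.5694, -0.2866, 0.0646]
ee_rot: [0.994, -0.11, 0.001, 0.0]
contact_force: [-3.4, 1.6, 10.8]
gripper_width: 0.0429
grasp_force: 62.1
```

servo_tool --plan '[[[0,0,0],[0,0,0]],[[0,0,0],[0,0,0]],[[0,0,0],[0,0,0]],[[0,0,0],[0,0,0]],[[0,0,0],[0,0,0]],[[0,0,-0.01],[0,0,0]],[[0,0,-0.025],[0,0,0]],[[0,0,-0.025],[0,0,0]],[[0,0,-0.025],[0,0,0]],[[0,0,-0.025],[0,0,0]],[[0,0,-0.015],[0,0,0]],[[0,0,0],[0,0,0]]]' --hand 0.08

```text
time: 9.2
ee_pos: [0.5706, -0.2871, 0.1908]
ee_rot: [0.994, -0.11, 0.003, 0.001]
contact_force: [0.1, 0.6, 0.6]
gripper_width: 0.0797
grasp_force: 0.0
```

servo_tool --plan '[[[0,0,0],[0,0,-0.131]],[[0,0,0],[0,0,-0.131]],[[0,0,0],[0,0,-0.131]],[[0,0,0],[0,0,-0.131]],[[0,0,0],[0,0,-0.131]],[[0,0,0],[0,0,-0.131]],[[0,0,0],[0,0,-0.131]],[[0,0,0],[0,0,-0.131]],[[0,0,0],[0,0,-0.131]],[[0,0,0],[0,0,-0.131]],[[0,0,0],[0,0,-0.131]],[[0,0,0],[0,0,-0.131]]]'

```text
time: 10.4
ee_pos: [0.5687, -0.2861, 0.1863]
ee_rot: [0.779, 0.627, -0.0, -0.001]
contact_force: [-0.4, -0.7, 0.4]
gripper_width: 0.0797
grasp_force: 0.0
```

```bash
python3 g.py .510,-.0818,.19,77.3; python3 - <<'E'
from station import optics; import cv2
p,d=optics.capture('side'); cv2.imwrite('pics/s1.png',p[:,:,::-1])
E
```

```text
t 10.4 pos [ 0.5687 -0.2861  0.1863] psi 77.7 tilt [-0.0017  0.0009] w 0.0797 F [-0.4 -0.7  0.4] g 0.0
turn 0.0071 shift [np.float64(0.1864), np.float64(-0.1021), np.float64(-0.0037)]
```

View pics/s1.png

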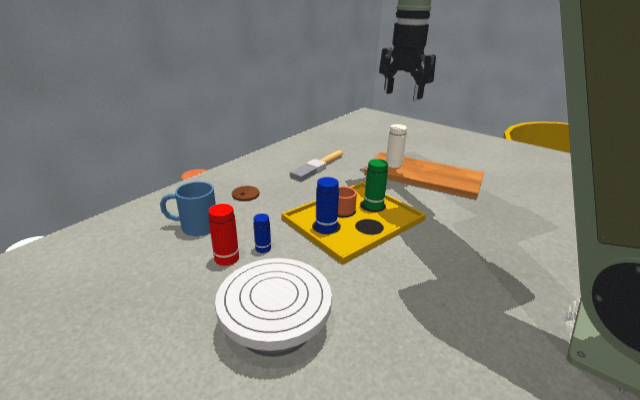

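White stands upright on the board's far end at (397,146), and its spot in the tray is empty at (369,227). Green is next.

servo_tool --plan '[[[0.0233,-0.0128,0],[0,0,0.007]],[[0.0233,-0.0128,0],[0,0,0]],[[0.0233,-0.0128,0],[0,0,0]],[[0.0233,-0.0128,0],[0,0,0]],[[0.0233,-0.0128,0],[0,0,0]],[[0.0233,-0.0128,0],[0,0,0]],[[0.0233,-0.0128,0],[0,0,0]],[[0.0233,-0.0128,0],[0,0,0]],[[0,0,0],[0,0,0]],[[0,0,0],[0,0,0]]]'

```text
time: 11.45
ee_pos: [0.511, -0.0816, 0.1871]
ee_rot: [0.783, 0.622, -0.0, 0.0]
contact_force: [-0.4, -0.1, -0.2]
gripper_width: 0.0803
grasp_force: 0.0
```

```bash
python3 g.py .510,-.0818,.05,77.3
```

```text
t 11.45 pos [ 0.511  -0.0816  0.1871] psi 76.99 tilt [-0.0003 -0.0005] w 0.0803 F [-0.4 -0.1 -0.2] g 0.0
turn -0.0055 shift [np.float64(-0.0004), np.float64(-0.001), np.float64(0.1371)]
```

servo_tool --plan '[[[0,-0.001,0.025],[0,0,0]],[[0,0,0.025],[0,0,0]],[[0,0,0.025],[0,0,0]],[[0,0,0.025],[0,0,0]],[[0,0,0.02],[0,0,0]],[[0,0,0.011],[0,0,0]],[[0,0,0.005],[0,0,0]],[[0,0,0],[0,0,0]],[[0,0,0],[0,0,0]]]'

```text
time: 12.35
ee_pos: [0.511, -0.0819, 0.052]
ee_rot: [0.783, 0.622, 0.001, 0.001]
contact_force: [-0.1, -0.3, 0.3]
gripper_width: 0.0802
grasp_force: 0.0
```

servo_tool --plan '[[[0,0,0],[0,0,0]],[[0,0,0],[0,0,0]],[[0,0,0],[0,0,0]],[[0,0,0],[0,0,0]],[[0,0,0],[0,0,0]],[[0,0,0],[0,0,0]],[[0,0,0],[0,0,0]],[[0,0,0],[0,0,0]]]' --hand 0.03

```text
time: 13.15
ee_pos: [0.5108, -0.0817, 0.0521]
ee_rot: [0.783, 0.623, 0.001, 0.001]
contact_force: [0.4, -0.3, 6.3]
gripper_width: 0.043
grasp_force: 60.5
```

```bash
python3 g.py .510,-.0818,.19,77.3 .4903,-.3025,.19,-12.7
```

```text
t 13.15 pos [ 0.5108 -0.0817  0.0521] psi 77.0 tilt [ 0.0016 -0.0004] w 0.043 F [ 0.4 -0.3  6.3] g 60.5
turn -0.0052 shift [np.float64(-0.0003), np.float64(-0.0008), np.float64(-0.1379)]
turn 1.5708 shift [np.float64(0.0293), np.float64(0.2196), np.float64(-0.0)]
```

servo_tool --plan '[[[0,0,-0.01],[0,0,0]],[[0,0,-0.02],[0,0,0]],[[0,0,-0.025],[0,0,0]],[[0,0,-0.025],[0,0,0]],[[0,0,-0.025],[0,0,0]],[[0,0,-0.025],[0,0,0]],[[0,0,-0.01],[0,0,0]]]'

```text
time: 13.85
ee_pos: [0.5111, -0.0817, 0.1938]
ee_rot: [0.783, 0.622, 0.001, 0.002]
contact_force: [0.6, 0.3, -1.5]
gripper_width: 0.0431
grasp_force: 61.0
```

servo_tool --plan '[[[0,0,0],[0,0,0.1305]],[[0,0,0],[0,0,0.1305]],[[0,0,0],[0,0,0.1305]],[[0,0,0],[0,0,0.1305]],[[0,0,0],[0,0,0.1305]],[[0,0,0],[0,0,0.1305]],[[0,0,0],[0,0,0.1305]],[[0,0,0],[0,0,0.1305]],[[0,0,0],[0,0,0.1305]],[[0,0,0],[0,0,0.1305]],[[0,0,0],[0,0,0.1305]],[[0,0,0],[0,0,0.1305]]]'

```text
time: 15.05
ee_pos: [0.5095, -0.0814, 0.1905]
ee_rot: [0.994, -0.114, -0.001, -0.0]
contact_force: [-0.3, -0.1, -1.3]
gripper_width: 0.0429
grasp_force: 60.9
```

servo_tool --plan '[[[0.0029,0.022,0],[0,0,0]],[[0.0029,0.022,0],[0,0,0]],[[0.0029,0.022,0],[0,0,0]],[[0.0029,0.022,0],[0,0,0]],[[0.0029,0.022,0],[0,0,0]],[[0.0029,0.022,0],[0,0,0]],[[0.0029,0.022,0],[0,0,0]],[[0.0029,0.022,0],[0,0,0]],[[0.0029,0.022,0],[0,0,0]],[[0.0029,0.022,0],[0,0,0]],[[0,0,0],[0,0,0]],[[0,0,0],[0,0,0]]]'

```text
time: 16.25
ee_pos: [0.4894, -0.3022, 0.1904]
ee_rot: [0.994, -0.111, -0.001, -0.001]
contact_force: [-0.0, 0.6, -1.5]
gripper_width: 0.0427
grasp_force: 61.3
```

```bash
python3 g.py .4903,-.3025,.0641,-12.7
```

```text
t 16.25 pos [ 0.4894 -0.3022  0.1904] psi -12.79 tilt [-0.0016  0.0017] w 0.0427 F [-0.   0.6 -1.5] g 61.3
turn -0.0016 shift [np.float64(0.0009), np.float64(0.0001), np.float64(0.1263)]
```

servo_tool --plan '[[[0,0,0.01],[0,0,0]],[[0,0,0.025],[0,0,0]],[[0,0,0.025],[0,0,0]],[[0,0,0.025],[0,0,0]],[[0,0,0.02],[0,0,0]],[[0,0,0.01],[0,0,0]],[[0,0,0.006],[0,0,0]],[[0,0,0.003],[0,0,0]],[[0,0,0.001],[0,0,0]],[[0,0,0.001],[0,0,0]],[[0,0,0],[0,0,0]],[[0,0,0],[0,0,0]]]'

```text
time: 17.45
ee_pos: [0.4902, -0.3027, 0.0658]
ee_rot: [0.994, -0.111, 0.0, 0.0]
contact_force: [-0.5, -0.4, -0.8]
gripper_width: 0.0432
grasp_force: 61.3
```

servo_tool --plan '[[[0,0,0.001],[0,0,0]],[[0,0,0],[0,0,0]],[[0,0,0],[0,0,0]]]'

```text
time: 17.75
ee_pos: [0.49, -0.3026, 0.0644]
ee_rot: [0.994, -0.111, 0.0, 0.0]
contact_force: [-0.8, -0.4, -1.1]
gripper_width: 0.043
grasp_force: 61.3
```

servo_tool --plan '[[[0,0,0.001],[0,0,0]],[[0,0,0],[0,0,0]],[[0,0,0],[0,0,0]]]'

```text
time: 18.05
ee_pos: [0.4901, -0.3027, 0.0642]
ee_rot: [0.994, -0.111, 0.0, 0.0]
contact_force: [-2.6, 0.2, 5.4]
gripper_width: 0.0429
grasp_force: 62.1
```

servo_tool --plan '[[[0,0,0.001],[0,0,0]],[[0,0,0],[0,0,0]],[[0,0,0],[0,0,0]]]'

```text
time: 18.35
ee_pos: [0.4902, -0.3027, 0.0641]
ee_rot: [0.994, -0.111, 0.001, 0.0]
contact_force: [-3.0, 1.5, 12.4]
gripper_width: 0.0428
grasp_force: 62.7
```

servo_tool --plan '[[[0,0,0],[0,0,0]],[[0,0,0],[0,0,0]],[[0,0,0],[0,0,0]],[[0,0,0],[0,0,0]],[[0,0,0],[0,0,0]],[[0,0,-0.01],[0,0,0]],[[0,0,-0.025],[0,0,0]],[[0,0,-0.025],[0,0,0]],[[0,0,-0.025],[0,0,0]],[[0,0,-0.025],[0,0,0]],[[0,0,-0.015],[0,0,0]],[[0,0,0],[0,0,0]]]' --hand 0.08

```text
time: 19.55
ee_pos: [0.4913, -0.3034, 0.1905]
ee_rot: [0.994, -0.111, 0.003, 0.001]
contact_force: [-0.1, -0.6, 0.2]
gripper_width: 0.0803
grasp_force: 0.0
```

servo_tool --plan '[[[0,0,0],[0,0,-0.131]],[[0,0,0],[0,0,-0.131]],[[0,0,0],[0,0,-0.131]],[[0,0,0],[0,0,-0.131]],[[0,0,0],[0,0,-0.131]],[[0,0,0],[0,0,-0.131]],[[0,0,0],[0,0,-0.131]],[[0,0,0],[0,0,-0.131]],[[0,0,0],[0,0,-0.131]],[[0,0,0],[0,0,-0.131]],[[0,0,0],[0,0,-0.131]],[[0,0,0],[0,0,-0.131]]]'

```text
time: 20.75
ee_pos: [0.4895, -0.3022, 0.1863]
ee_rot: [0.779, 0.627, -0.0, -0.001]
contact_force: [-1.1, 0.2, -0.4]
gripper_width: 0.0797
grasp_force: 0.0
```

```bash
python3 g.py .538,.0524,.19,77.3
```

```text
t 20.75 pos [ 0.4895 -0.3022  0.1863] psi 77.65 tilt [-0.0016  0.001 ] w 0.0797 F [-1.1  0.2 -0.4] g 0.0
turn 0.006 shift [np.float64(0.3566), np.float64(-0.0306), np.float64(-0.0037)]
```

servo_tool --plan '[[[0.0297,-0.0026,0],[0,0,0.002]],[[0.0297,-0.0026,0],[0,0,0]],[[0.0297,-0.0026,0],[0,0,0]],[[0.0297,-0.0026,0],[0,0,0]],[[0.0297,-0.0026,0],[0,0,0]],[[0.0297,-0.0026,0],[0,0,0]],[[0.0297,-0.0026,0],[0,0,0]],[[0.0297,-0.0026,0],[0,0,0]],[[0.0297,-0.0026,0],[0,0,0]],[[0.0297,-0.0026,0],[0,0,0]],[[0.0297,-0.0025,0],[0,0,0]],[[0.0297,-0.0025,0],[0,0,0]]]'

```text
time: 21.95
ee_pos: [0.538, 0.0531, 0.1865]
ee_rot: [0.781, 0.624, -0.001, -0.0]
contact_force: [1.0, -0.3, -1.0]
gripper_width: 0.0801
grasp_force: 0.0
```

servo_tool --plan '[[[0,0,0],[0,0,0]],[[0,0,0],[0,0,0]]]'

```text
time: 22.15
ee_pos: [0.538, 0.0521, 0.1865]
ee_rot: [0.781, 0.625, -0.001, -0.0]
contact_force: [-0.4, -0.2, 1.1]
gripper_width: 0.0801
grasp_force: 0.0
```

```bash
python3 g.py .538,.0524,.052,77.3
```

```text
t 22.15 pos [0.538  0.0521 0.1865] psi 77.31 tilt [-0.0017 -0.0007] w 0.0801 F [-0.4 -0.2  1.1] g 0.0
turn 0.0002 shift [np.float64(0.0003), np.float64(-0.0), np.float64(0.1345)]
```

servo_tool --plan '[[[0,0,0.025],[0,0,0]],[[0,0,0.025],[0,0,0]],[[0,0,0.025],[0,0,0]],[[0,0,0.025],[0,0,0]],[[0,0,0.02],[0,0,0]],[[0,0,0.01],[0,0,0]],[[0,0,0.005],[0,0,0]],[[0,0,0],[0,0,0]],[[0,0,0],[0,0,0]]]'

```text
time: 23.05
ee_pos: [0.5392, 0.0517, 0.0531]
ee_rot: [0.781, 0.624, 0.001, 0.001]
contact_force: [0.5, -0.3, 0.4]
gripper_width: 0.0801
grasp_force: 0.0
```

servo_tool --plan '[[[0,0,0],[0,0,0]],[[0,0,0],[0,0,0]],[[0,0,0],[0,0,0]],[[0,0,0],[0,0,0]],[[0,0,0],[0,0,0]],[[0,0,0],[0,0,0]],[[0,0,0],[0,0,0]],[[0,0,0],[0,0,0]]]' --hand 0.03

```text
time: 23.85
ee_pos: [0.5389, 0.052, 0.0531]
ee_rot: [0.781, 0.624, 0.001, 0.0]
contact_force: [-0.2, -0.0, 5.2]
gripper_width: 0.0429
grasp_force: 60.7
```

servo_tool --plan '[[[0,0,-0.01],[0,0,0]],[[0,0,-0.02],[0,0,0]],[[0,0,-0.025],[0,0,0]],[[0,0,-0.025],[0,0,0]],[[0,0,-0.025],[0,0,0]],[[0,0,-0.025],[0,0,0]],[[0,0,-0.01],[0,0,0]]]'

```text
time: 24.55
ee_pos: [0.5395, 0.052, 0.1949]
ee_rot: [0.781, 0.624, 0.002, 0.001]
contact_force: [0.1, 0.1, -2.2]
gripper_width: 0.0428
grasp_force: 61.0
```

servo_tool --plan '[[[0,0,0],[0,0,0.131]],[[0,0,0],[0,0,0.131]],[[0,0,0],[0,0,0.131]],[[0,0,0],[0,0,0.131]],[[0,0,0],[0,0,0.131]],[[0,0,0],[0,0,0.131]],[[0,0,0],[0,0,0.131]],[[0,0,0],[0,0,0.131]],[[0,0,0],[0,0,0.131]],[[0,0,0],[0,0,0.131]],[[0,0,0],[0,0,0.131]],[[0,0,0],[0,0,0.131]]]'

```text
time: 25.75
ee_pos: [0.5379, 0.0518, 0.1914]
ee_rot: [0.993, -0.115, -0.001, 0.0]
contact_force: [-0.5, 0.3, -0.7]
gripper_width: 0.043
grasp_force: 60.9
```

servo_tool --plan '[[[-0.0035,0.0325,0],[0,0,0]],[[-0.0035,0.0325,0],[0,0,0]],[[-0.0035,0.0325,0],[0,0,0]],[[-0.0035,0.0325,0],[0,0,0]],[[-0.0035,0.0325,0],[0,0,0]],[[-0.0035,0.0325,0],[0,0,0]],[[-0.0035,0.0325,0],[0,0,0]],[[-0.0035,0.0325,0],[0,0,0]],[[-0.0035,0.0325,0],[0,0,0]],[[-0.0035,0.0325,0],[0,0,0]],[[-0.0035,0.0325,0],[0,0,0]],[[-0.0035,0.0325,0],[0,0,0]]]'

```text
time: 26.95
ee_pos: [0.4098, -0.3199, 0.1916]
ee_rot: [0.994, -0.112, -0.001, -0.0]
contact_force: [0.4, 0.3, -1.6]
gripper_width: 0.0427
grasp_force: 61.2
```

servo_tool --plan '[[[0,0,0],[0,0,0]],[[0,0,0],[0,0,0]]]'

```text
time: 27.15
ee_pos: [0.4102, -0.319, 0.1915]
ee_rot: [0.994, -0.113, -0.001, -0.001]
contact_force: [-0.1, -0.7, -0.6]
gripper_width: 0.0427
grasp_force: 61.5
```

```bash
python3 g.py .4119,-.3184,.064,-12.7
```

```text
t 27.15 pos [ 0.4102 -0.319   0.1915] psi -12.95 tilt [-0.0012  0.0015] w 0.0427 F [-0.1 -0.7 -0.6] g 61.5
turn -0.0043 shift [np.float64(0.0015), np.float64(-0.001), np.float64(0.1275)]
```

servo_tool --plan '[[[0,0,0.01],[0,0,0]],[[0,0,0.025],[0,0,0]],[[0,0,0.025],[0,0,0]],[[0,0,0.025],[0,0,0]],[[0,0,0.02],[0,0,0]],[[0,0,0.01],[0,0,0]],[[0,0,0.006],[0,0,0]],[[0,0,0.003],[0,0,0]],[[0,0,0.001],[0,0,0]],[[0,0,0.001],[0,0,0]],[[0,0,0.001],[0,0,0]],[[0,0,0],[0,0,0]]]'

```text
time: 28.35
ee_pos: [0.411, -0.3192, 0.0657]
ee_rot: [0.994, -0.112, 0.0, 0.0]
contact_force: [-0.6, 0.5, -0.7]
gripper_width: 0.0428
grasp_force: 61.4
```

servo_tool --plan '[[[0,0,0.001],[0,0,0]],[[0,0,0],[0,0,0]],[[0,0,0],[0,0,0]]]'

```text
time: 28.65
ee_pos: [0.4112, -0.3193, 0.0651]
ee_rot: [0.994, -0.112, 0.001, 0.0]
contact_force: [-0.9, 1.4, 6.0]
gripper_width: 0.043
grasp_force: 62.0
```

Contact at 6 N. I release, raise clear and look at the pot.

servo_tool --plan '[[[0,0,0],[0,0,0]],[[0,0,0],[0,0,0]],[[0,0,0],[0,0,0]],[[0,0,0],[0,0,0]],[[0,0,0],[0,0,0]],[[0,0,-0.01],[0,0,0]],[[0,0,-0.025],[0,0,0]],[[0,0,-0.025],[0,0,0]],[[0,0,-0.025],[0,0,0]],[[0,0,-0.025],[0,0,0]],[[0,0,-0.015],[0,0,0]],[[0,0,0],[0,0,0]]]' --hand 0.08

```text
time: 29.85
ee_pos: [0.4121, -0.32, 0.1923]
ee_rot: [0.994, -0.112, 0.003, 0.002]
contact_force: [0.4, 0.4, -0.6]
gripper_width: 0.0799
grasp_force: 0.0
```

```bash
python3 - <<'E'
from h import *
from station import optics
i=optics.camera_info('top'); p,d=optics.capture('top'); np.savez('top1.npz',p=p,d=d); C=cloud(i,d); M=masks(p)
cv2.imwrite('pics/t1.png',cv2.resize(p[180:340,250:540,::-1],None,fx=2.5,fy=2.5))
box=np.zeros(d.shape,bool); box[195:300,266:388]=1
m=box&(C[...,2]>.03)&(C[...,2]<.07)
v,u=np.nonzero(m); print('pot tall',m.sum(),np.median(C[m][:,2]))
Pt=C[m]; t=Pt[Pt[:,2]>.044]; print(len(t),t.mean(0),cv2.minEnclosingCircle(t[:,:2].astype(np.float32)))
m2=box&~M['yellow']&(C[...,2]<.01)&(p.max(2)<110); 
n,l,st,c=cv2.connectedComponentsWithStats(m2.astype(np.uint8))
for k in range(1,n):
    if st[k,4]>150: print('disc',st[k],plane(i,c[k],.006).round(4))
for k,(x0,x1) in dict(white=(400,540)).items(): pass
bb=np.zeros(d.shape,bool); bb[185:335,415:520]=1
n,l,st,c=cv2.connectedComponentsWithStats((bb&(abs(C[...,2]-.122)<.01)).astype(np.uint8))
for k in range(1,n):
    if st[k,4]>100: print('jar',st[k],plane(i,c[k],.122).round(4))
E
```

```text
pot tall 213 0.05072156038147335
194 [ 0.55190004 -0.02316953  0.05062405] ((0.5518317818641663, -0.02294342964887619), 0.02695559337735176)
disc [266 195  16  60 507] [[0.578  0.1094 0.006 ]]
disc [313 195  75  19 738] [[ 0.6132 -0.0871  0.006 ]]
disc [285 221  25  24 453] [[0.5412 0.0514 0.006 ]]
disc [347 236  25  25 480] [[ 0.5109 -0.0812  0.006 ]]
disc [374 238  14  62 454] [[ 0.4499 -0.1321  0.006 ]]
disc [310 254  25  25 478] [[ 0.4723 -0.0027  0.006 ]]
disc [ 266  277   87   23 1025] [[0.4171 0.0521 0.006 ]]
jar [464 207  23  23 408] [[ 0.5686 -0.2843  0.122 ]]
jar [474 252  24  23 433] [[ 0.4879 -0.2997  0.122 ]]
jar [485 294  22  19 134] [[ 0.4226 -0.3093  0.122 ]]
```

View pics/t1.png

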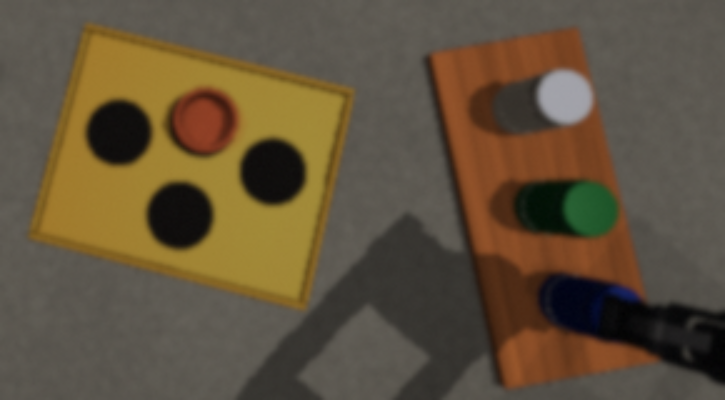

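All three jars stand on the board: white (565,97), green (590,209) and blue (590,302), the last partly behind the gripper. The pot at (203,121) is undisturbed.

servo_tool --plan '[[[0.0059,-0.0267,0],[0,0,0]],[[0.0059,-0.0267,0],[0,0,0]],[[0.0059,-0.0267,0],[0,0,0]],[[0.0059,-0.0267,0],[0,0,0]],[[0.0059,-0.0267,0],[0,0,0]],[[0.0059,-0.0267,0],[0,0,0]],[[0.0059,-0.0267,0],[0,0,0]],[[0.0059,-0.0267,0],[0,0,0]],[[0.0059,-0.0267,0],[0,0,0]],[[0.0059,-0.0267,0],[0,0,0]],[[0.0059,-0.0267,0],[0,0,0]],[[0.0059,-0.0267,0],[0,0,0]]]'

```text
time: 31.1
ee_pos: [0.5507, -0.0213, 0.1879]
ee_rot: [0.994, -0.112, -0.001, 0.0]
contact_force: [-0.3, 0.1, 0.5]
gripper_width: 0.08
grasp_force: 0.0
```

servo_tool --plan '[[[0,0,0.03],[0,0,0]],[[0,0,0.03],[0,0,0]],[[0,0,0],[0,0,0]],[[0,0,0],[0,0,0]]]'

```text
time: 31.5
ee_pos: [0.5507, -0.0224, 0.1287]
ee_rot: [0.994, -0.112, -0.001, 0.0]
contact_force: [0.8, 0.1, 0.5]
gripper_width: 0.0802
grasp_force: 0.0
```

```bash
python3 g.py .5519,-.023,.015,-12.7
```

```text
t 31.5 pos [ 0.5507 -0.0224  0.1287] psi -12.85 tilt [-0.0022  0.0001] w 0.0802 F [0.8 0.1 0.5] g 0.0
turn -0.0026 shift [np.float64(0.0013), np.float64(0.0003), np.float64(0.1137)]
```

servo_tool --plan '[[[0.001,0,0.025],[0,0,0]],[[0,0,0.025],[0,0,0]],[[0,0,0.025],[0,0,0]],[[0,0,0.02],[0,0,0]],[[0,0,0.01],[0,0,0]],[[0,0,0.005],[0,0,0]],[[0,0,0.003],[0,0,0]],[[0,0,0],[0,0,0]],[[0,0,0],[0,0,0]]]'

```text
time: 32.4
ee_pos: [0.5528, -0.0227, 0.0172]
ee_rot: [0.994, -0.112, 0.001, -0.0]
contact_force: [-0.8, 0.2, -0.1]
gripper_width: 0.08
grasp_force: 0.0
```

servo_tool --plan '[[[0,0,0],[0,0,0]],[[0,0,0],[0,0,0]],[[0,0,0],[0,0,0]],[[0,0,0],[0,0,0]],[[0,0,0],[0,0,0]],[[0,0,0],[0,0,0]],[[0,0,0],[0,0,0]],[[0,0,0],[0,0,0]]]' --hand 0.04

```text
time: 33.2
ee_pos: [0.5526, -0.0227, 0.0173]
ee_rot: [0.994, -0.112, 0.001, 0.0]
contact_force: [-0.8, 0.0, 5.4]
gripper_width: 0.053
grasp_force: 62.7
```

```bash
python3 g.py .5519,-.023,.155,-12.7 .4494,.2965,.155,-12.7 .4494,.2965,.0708,-12.7
```

```text
t 33.2 pos [ 0.5526 -0.0227  0.0173] psi -12.84 tilt [ 0.0014 -0.0003] w 0.053 F [-0.8  0.   5.4] g 62.7
turn -0.0024 shift [np.float64(-0.0006), np.float64(0.0005), np.float64(-0.1377)]
turn 0.0 shift [np.float64(-0.1702), np.float64(-0.2891), np.float64(-0.0)]
turn 0.0 shift [np.float64(0.0), np.float64(-0.0), np.float64(0.0842)]
```

servo_tool --plan '[[[0,0,-0.01],[0,0,0]],[[0,0,-0.02],[0,0,0]],[[0,0,-0.025],[0,0,0]],[[0,0,-0.025],[0,0,0]],[[0,0,-0.025],[0,0,0]],[[0,0,-0.025],[0,0,0]],[[0,0,-0.01],[0,0,0]]]'

```text
time: 33.9
ee_pos: [0.5533, -0.0226, 0.1592]
ee_rot: [0.994, -0.112, 0.002, -0.0]
contact_force: [0.5, 0.1, -1.4]
gripper_width: 0.053
grasp_force: 63.0
```

servo_tool --plan '[[[-0.0142,-0.0241,0],[0,0,0]],[[-0.0142,-0.0241,0],[0,0,0]],[[-0.0142,-0.0241,0],[0,0,0]],[[-0.0142,-0.0241,0],[0,0,0]],[[-0.0142,-0.0241,0],[0,0,0]],[[-0.0142,-0.0241,0],[0,0,0]],[[-0.0142,-0.0241,0],[0,0,0]],[[-0.0142,-0.0241,0],[0,0,0]],[[-0.0142,-0.024,0],[0,0,0]],[[-0.0142,-0.024,0],[0,0,0]],[[-0.0142,-0.024,0],[0,0,0]],[[-0.0142,-0.024,0],[0,0,0]]]'

```text
time: 35.1
ee_pos: [0.4493, 0.2976, 0.1557]
ee_rot: [0.994, -0.112, -0.001, 0.0]
contact_force: [1.0, 0.5, -0.7]
gripper_width: 0.0531
grasp_force: 63.1
```

servo_tool --plan '[[[0,0,0],[0,0,0]],[[0,0,0],[0,0,0]]]'

```text
time: 35.3
ee_pos: [0.4496, 0.2968, 0.1557]
ee_rot: [0.994, -0.111, -0.0, 0.001]
contact_force: [0.5, 0.4, -1.0]
gripper_width: 0.0529
grasp_force: 63.2
```

```bash
python3 g.py .4494,.2965,.0713,-12.7; python3 - <<'E'
from h import *
from station import optics
i=optics.camera_info('top'); f=np.load('top1.npz'); p,d=f['p'],f['d']; C=cloud(i,d)
v,u=np.mgrid[:400,:640]
m=big((abs(C[...,2]-.06)<.01)&(u<230)&(v>220)); c,_=cv2.findContours(m.astype(np.uint8),0,1); c=max(c,key=len)[:,0]
print(fitcirc(plane(i,c,.06)[:,:2]))
E
```

```text
t 35.3 pos [0.4496 0.2968 0.1557] psi -12.76 tilt [-0.001  -0.0013] w 0.0529 F [ 0.5  0.4 -1. ] g 63.2
turn -0.0011 shift [np.float64(-0.0001), np.float64(0.0004), np.float64(0.0844)]
(array([0.45019905, 0.29711356]), np.float64(0.07928192202206649))
```

servo_tool --plan '[[[0,0,0.01],[0,0,0]],[[0,0,0.025],[0,0,0]],[[0,0,0.02],[0,0,0]],[[0,0,0.015],[0,0,0]],[[0,0,0.007],[0,0,0]],[[0,0,0.003],[0,0,0]],[[0,0,0.002],[0,0,0]],[[0,0,0.001],[0,0,0]],[[0,0,0],[0,0,0]],[[0,0,0],[0,0,0]]]'

```text
time: 36.3
ee_pos: [0.4505, 0.297, 0.0738]
ee_rot: [0.994, -0.112, 0.0, -0.0]
contact_force: [-1.2, 0.4, -1.7]
gripper_width: 0.0527
grasp_force: 63.2
```

servo_tool --plan '[[[0,0,0.001],[0,0,0]],[[0,0,0],[0,0,0]],[[0,0,0],[0,0,0]]]'

```text
time: 36.6
ee_pos: [0.4502, 0.2969, 0.0723]
ee_rot: [0.994, -0.112, 0.0, 0.0]
contact_force: [-0.1, -0.9, -1.4]
gripper_width: 0.0535
grasp_force: 63.2
```

servo_tool --plan '[[[0,0,0.001],[0,0,0]],[[0,0,0],[0,0,0]],[[0,0,0],[0,0,0]]]'

```text
time: 36.9
ee_pos: [0.4503, 0.2969, 0.0714]
ee_rot: [0.994, -0.112, 0.0, -0.0]
contact_force: [-0.4, 0.1, -0.5]
gripper_width: 0.0528
grasp_force: 63.3
```

servo_tool --plan '[[[0,0,0.001],[0,0,0]],[[0,0,0],[0,0,0]],[[0,0,0],[0,0,0]]]'

```text
time: 37.2
ee_pos: [0.4503, 0.2969, 0.0713]
ee_rot: [0.994, -0.112, 0.0, -0.0]
contact_force: [-1.5, -0.6, 8.2]
gripper_width: 0.0529
grasp_force: 63.9
```

servo_tool --plan '[[[0,0,0.0005],[0,0,0]],[[0,0,0],[0,0,0]],[[0,0,0],[0,0,0]]]'

```text
time: 37.5
ee_pos: [0.4503, 0.297, 0.0713]
ee_rot: [0.994, -0.112, 0.0, -0.0]
contact_force: [-3.1, -0.5, 10.4]
gripper_width: 0.0525
grasp_force: 64.3
```

servo_tool --plan '[[[0,0,0],[0,0,0]],[[0,0,0],[0,0,0]],[[0,0,0],[0,0,0]],[[0,0,0],[0,0,0]],[[0,0,0],[0,0,0]],[[0,0,-0.01],[0,0,0]],[[0,0,-0.025],[0,0,0]],[[0,0,-0.025],[0,0,0]],[[0,0,-0.025],[0,0,0]],[[0,0,-0.025],[0,0,0]],[[0,0,-0.01],[0,0,0]],[[0,0,0],[0,0,0]]]' --hand 0.08

```text
time: 38.7
ee_pos: [0.4509, 0.2973, 0.1915]
ee_rot: [0.994, -0.112, 0.001, -0.001]
contact_force: [-0.1, 0.3, -0.0]
gripper_width: 0.0801
grasp_force: 0.0
```

```bash
python3 g.py .4112,-.3193,.192,-12.7
```

```text
t 38.7 pos [0.4509 0.2973 0.1915] psi -12.84 tilt [0.0032 0.0019] w 0.0801 F [-0.1  0.3 -0. ] g 0.0
turn -0.0025 shift [np.float64(0.0968), np.float64(0.6103), np.float64(-0.0005)]
```

servo_tool --plan '[[[0.0054,0.0339,0],[0,0,0]],[[0.0054,0.0339,0],[0,0,0]],[[0.0054,0.0339,0],[0,0,0]],[[0.0054,0.0339,0],[0,0,0]],[[0.0054,0.0339,0],[0,0,0]],[[0.0054,0.0339,0],[0,0,0]],[[0.0054,0.0339,0],[0,0,0]],[[0.0054,0.0339,0],[0,0,0]],[[0.0054,0.0339,0],[0,0,0]]]'

```text
time: 39.6
ee_pos: [0.4286, -0.0127, 0.1885]
ee_rot: [0.994, -0.112, -0.001, 0.0]
contact_force: [-0.1, 0.8, 0.5]
gripper_width: 0.0799
grasp_force: 0.0
```

servo_tool --plan '[[[0.0054,0.0339,0],[0,0,0]],[[0.0054,0.0339,0],[0,0,0]],[[0.0054,0.0339,0],[0,0,0]],[[0.0054,0.0339,0],[0,0,0]],[[0.0054,0.0339,0],[0,0,0]],[[0.0054,0.0339,0],[0,0,0]],[[0.0054,0.0339,0],[0,0,0]],[[0.0054,0.0339,0],[0,0,0]],[[0.0054,0.0339,0],[0,0,0]],[[0,0,0],[0,0,0]],[[0,0,0],[0,0,0]]]'

```text
time: 40.7
ee_pos: [0.4084, -0.3195, 0.1882]
ee_rot: [0.994, -0.113, -0.001, -0.001]
contact_force: [-0.8, 1.4, -0.4]
gripper_width: 0.0801
grasp_force: 0.0
```

```bash
python3 g.py .4112,-.3193,.0645,-12.7; python3 - <<'E'
from station import optics; import cv2
from h import *
p,d=optics.capture('side'); cv2.imwrite('pics/s2.png',p[:,:,::-1])
i=optics.camera_info('top'); p,d=optics.capture('top'); C=cloud(i,d); v,u=np.mgrid[:400,:640]
m=(u<230)&(v>230)&(C[...,2]>.09)&(C[...,2]<.12); P=C[m]
print('pot',len(P),np.median(P[:,2]),cv2.minEnclosingCircle(P[:,:2].astype(np.float32)))
E
```

```text
t 40.7 pos [ 0.4084 -0.3195  0.1882] psi -12.94 tilt [-0.0024  0.0024] w 0.0801 F [-0.8  1.4 -0.4] g 0.0
turn -0.0042 shift [np.float64(0.0027), np.float64(-0.0008), np.float64(0.1237)]
pot 363 0.10364762903219926 ((0.45066341757774353, 0.2973983585834503), 0.02725524827837944)
```

View pics/s2.png

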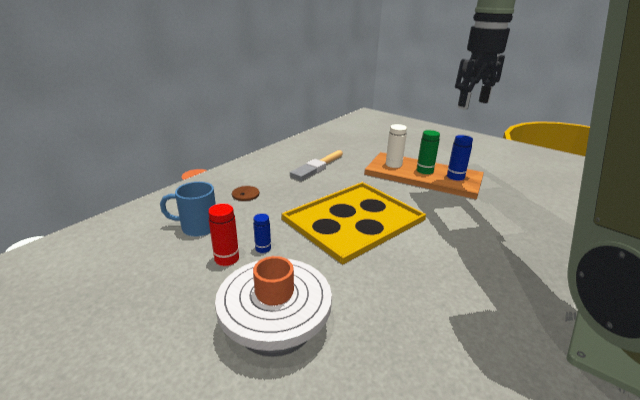

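The pot stands centred on the wheel, within 1 mm by the top depth. All three jars are upright on the board, and the mug, brush, rib and decoys are untouched. Blue goes back first.

servo_tool --plan '[[[0.0017,-0.0005,0.025],[0,0,0]],[[0,0,0.025],[0,0,0]],[[0,0,0.025],[0,0,0]],[[0,0,0.025],[0,0,0]],[[0,0,0.015],[0,0,0]],[[0,0,0.007],[0,0,0]],[[0,0,0.002],[0,0,0]],[[0,0,0],[0,0,0]],[[0,0,0],[0,0,0]]]'

```text
time: 41.7
ee_pos: [0.4117, -0.3198, 0.0667]
ee_rot: [0.994, -0.112, 0.001, 0.001]
contact_force: [0.5, -0.2, -0.8]
gripper_width: 0.0801
grasp_force: 0.0
```

servo_tool --plan '[[[0,0,0],[0,0,0]],[[0,0,0],[0,0,0]],[[0,0,0],[0,0,0]],[[0,0,0],[0,0,0]],[[0,0,0],[0,0,0]],[[0,0,0],[0,0,0]],[[0,0,0],[0,0,0]],[[0,0,0],[0,0,0]]]' --hand 0.03

```text
time: 42.5
ee_pos: [0.4113, -0.3197, 0.0665]
ee_rot: [0.994, -0.112, 0.0, 0.0]
contact_force: [-0.3, 2.0, 6.0]
gripper_width: 0.0429
grasp_force: 60.3
```

servo_tool --plan '[[[0,0,-0.01],[0,0,0]],[[0,0,-0.02],[0,0,0]],[[0,0,-0.025],[0,0,0]],[[0,0,-0.025],[0,0,0]],[[0,0,-0.025],[0,0,0]],[[0,0,-0.025],[0,0,0]],[[0,0,-0.01],[0,0,0]]]'

```text
time: 43.2
ee_pos: [0.4118, -0.3203, 0.2084]
ee_rot: [0.994, -0.112, 0.002, 0.001]
contact_force: [1.0, -0.4, -0.7]
gripper_width: 0.0428
grasp_force: 60.9
```

servo_tool --plan '[[[0.0036,-0.0325,0],[0,0,0]],[[0.0036,-0.0325,0],[0,0,0]],[[0.0036,-0.0325,0],[0,0,0]],[[0.0036,-0.0325,0],[0,0,0]],[[0.0036,-0.0325,0],[0,0,0]],[[0.0036,-0.0325,0],[0,0,0]],[[0.0036,-0.0325,0],[0,0,0]],[[0.0036,-0.0325,0],[0,0,0]],[[0.0036,-0.0325,0],[0,0,0]],[[0.0036,-0.0325,0],[0,0,0]],[[0.0036,-0.0325,0],[0,0,0]],[[0.0036,-0.0325,0],[0,0,0]]]'

```text
time: 44.4
ee_pos: [0.5396, 0.0523, 0.205]
ee_rot: [0.994, -0.112, -0.001, 0.0]
contact_force: [0.5, 0.1, -1.6]
gripper_width: 0.0427
grasp_force: 61.2
```

servo_tool --plan '[[[0,0,0],[0,0,0]],[[0,0,0],[0,0,0]]]'

```text
time: 44.6
ee_pos: [0.5394, 0.0514, 0.2049]
ee_rot: [0.994, -0.111, -0.001, 0.0]
contact_force: [0.6, -0.5, -1.3]
gripper_width: 0.0424
grasp_force: 61.4
```

```bash
python3 g.py .5385,.0522,.053,-12.7
```

```text
t 44.6 pos [0.5394 0.0514 0.2049] psi -12.75 tilt [-0.002  -0.0008] w 0.0424 F [ 0.6 -0.5 -1.3] g 61.4
turn -0.0009 shift [np.float64(-0.001), np.float64(-0.0006), np.float64(0.1519)]
```

servo_tool --plan '[[[-0.0015,-0.0005,0.015],[0,0,0]],[[0,0,0.025],[0,0,0]],[[0,0,0.025],[0,0,0]],[[0,0,0.025],[0,0,0]],[[0,0,0.025],[0,0,0]],[[0,0,0.018],[0,0,0]],[[0,0,0.009],[0,0,0]],[[0,0,0.004],[0,0,0]],[[0,0,0.002],[0,0,0]],[[0,0,0.001],[0,0,0]],[[0,0,0],[0,0,0]],[[0,0,0],[0,0,0]]]'

```text
time: 45.8
ee_pos: [0.539, 0.0519, 0.0574]
ee_rot: [0.994, -0.112, 0.001, -0.0]
contact_force: [-0.2, 0.2, -1.3]
gripper_width: 0.0429
grasp_force: 61.4
```

servo_tool --plan '[[[0,0,0.001],[0,0,0]],[[0,0,0],[0,0,0]],[[0,0,0],[0,0,0]]]'

```text
time: 46.1
ee_pos: [0.5386, 0.0519, 0.0559]
ee_rot: [0.994, -0.112, 0.0, 0.0]
contact_force: [-0.8, 0.1, -0.0]
gripper_width: 0.0432
grasp_force: 61.4
```

servo_tool --plan '[[[0,0,0.001],[0,0,0]],[[0,0,0],[0,0,0]],[[0,0,0],[0,0,0]]]'

```text
time: 46.4
ee_pos: [0.5385, 0.0519, 0.0547]
ee_rot: [0.994, -0.112, -0.0, 0.0]
contact_force: [-0.4, -0.8, -1.1]
gripper_width: 0.0428
grasp_force: 61.4
```

servo_tool --plan '[[[0,0,0.001],[0,0,0]],[[0,0,0],[0,0,0]],[[0,0,0],[0,0,0]]]'

```text
time: 46.7
ee_pos: [0.5387, 0.0519, 0.0545]
ee_rot: [0.994, -0.112, 0.0, 0.0]
contact_force: [-1.5, 0.2, 5.5]
gripper_width: 0.0429
grasp_force: 62.0
```

servo_tool --plan '[[[0,0,0.0005],[0,0,0]],[[0,0,0],[0,0,0]],[[0,0,0],[0,0,0]]]'

```text
time: 47.0
ee_pos: [0.5388, 0.0519, 0.0545]
ee_rot: [0.994, -0.112, 0.0, 0.0]
contact_force: [-2.5, 0.2, 8.8]
gripper_width: 0.0428
grasp_force: 62.3
```

servo_tool --plan '[[[0,0,0],[0,0,0]],[[0,0,0],[0,0,0]],[[0,0,0],[0,0,0]],[[0,0,0],[0,0,0]],[[0,0,0],[0,0,0]],[[0,0,-0.01],[0,0,0]],[[0,0,-0.025],[0,0,0]],[[0,0,-0.025],[0,0,0]],[[0,0,-0.025],[0,0,0]],[[0,0,-0.025],[0,0,0]],[[0,0,-0.025],[0,0,0]],[[0,0,0],[0,0,0]]]' --hand 0.08

```text
time: 48.2
ee_pos: [0.5408, 0.0521, 0.1926]
ee_rot: [0.994, -0.112, 0.004, -0.001]
contact_force: [0.2, 0.8, -0.1]
gripper_width: 0.08
grasp_force: 0.0
```

servo_tool --plan '[[[0.0025,0.0297,0],[0,0,0]],[[0.0025,0.0297,0],[0,0,0]],[[0.0025,0.0297,0],[0,0,0]],[[0.0025,0.0297,0],[0,0,0]],[[0.0025,0.0297,0],[0,0,0]],[[0.0025,0.0297,0],[0,0,0]],[[0.0025,0.0297,0],[0,0,0]],[[0.0025,0.0297,0],[0,0,0]],[[0.0025,0.0297,0],[0,0,0]],[[0.0025,0.0297,0],[0,0,0]],[[0.0025,0.0297,0],[0,0,0]],[[0.0025,0.0297,0],[0,0,0]]]'

```text
time: 49.4
ee_pos: [0.4878, -0.3032, 0.1876]
ee_rot: [0.994, -0.112, -0.001, -0.0]
contact_force: [0.9, 0.4, 0.5]
gripper_width: 0.0799
grasp_force: 0.0
```

servo_tool --plan '[[[0,0,0],[0,0,0]],[[0,0,0],[0,0,0]]]'

```text
time: 49.6
ee_pos: [0.488, -0.3022, 0.1876]
ee_rot: [0.994, -0.113, -0.001, -0.001]
contact_force: [-0.9, 1.0, -0.6]
gripper_width: 0.0797
grasp_force: 0.0
```

```bash
python3 g.py .4894,-.3022,.065,-12.7
```

```text
t 49.6 pos [ 0.488  -0.3022  0.1876] psi -12.93 tilt [-0.0011  0.0013] w 0.0797 F [-0.9  1.  -0.6] g 0.0
turn -0.0039 shift [np.float64(0.0014), np.float64(-0.0003), np.float64(0.1226)]
```

servo_tool --plan '[[[0.0014,0,0.025],[0,0,0]],[[0,0,0.025],[0,0,0]],[[0,0,0.025],[0,0,0]],[[0,0,0.025],[0,0,0]],[[0,0,0.015],[0,0,0]],[[0,0,0.007],[0,0,0]],[[0,0,0.002],[0,0,0]],[[0,0,0],[0,0,0]],[[0,0,0],[0,0,0]]]'

```text
time: 50.5
ee_pos: [0.4906, -0.3027, 0.0653]
ee_rot: [0.994, -0.112, 0.001, 0.0]
contact_force: [0.1, 0.3, 0.5]
gripper_width: 0.08
grasp_force: 0.0
```

servo_tool --plan '[[[0,0,0],[0,0,0]],[[0,0,0],[0,0,0]],[[0,0,0],[0,0,0]],[[0,0,0],[0,0,0]],[[0,0,0],[0,0,0]],[[0,0,0],[0,0,0]],[[0,0,0],[0,0,0]],[[0,0,0],[0,0,0]]]' --hand 0.03

```text
time: 51.3
ee_pos: [0.4903, -0.3029, 0.065]
ee_rot: [0.994, -0.112, 0.001, 0.0]
contact_force: [-0.0, -0.7, 6.4]
gripper_width: 0.0429
grasp_force: 60.8
```

servo_tool --plan '[[[0,0,-0.01],[0,0,0]],[[0,0,-0.02],[0,0,0]],[[0,0,-0.025],[0,0,0]],[[0,0,-0.025],[0,0,0]],[[0,0,-0.025],[0,0,0]],[[0,0,-0.025],[0,0,0]],[[0,0,-0.01],[0,0,0]]]'

```text
time: 52.0
ee_pos: [0.4906, -0.303, 0.2068]
ee_rot: [0.994, -0.112, 0.002, 0.001]
contact_force: [-0.5, 0.2, -1.1]
gripper_width: 0.043
grasp_force: 61.0
```

servo_tool --plan '[[[-0.0029,-0.022,0],[0,0,0]],[[-0.0029,-0.022,0],[0,0,0]],[[-0.0029,-0.022,0],[0,0,0]],[[-0.0029,-0.022,0],[0,0,0]],[[-0.0029,-0.022,0],[0,0,0]],[[-0.0029,-0.022,0],[0,0,0]],[[-0.0029,-0.022,0],[0,0,0]],[[-0.0029,-0.022,0],[0,0,0]],[[-0.0029,-0.022,0],[0,0,0]],[[-0.0029,-0.022,0],[0,0,0]],[[0,0,0],[0,0,0]],[[0,0,0],[0,0,0]]]'

```text
time: 53.2
ee_pos: [0.5101, -0.0815, 0.2037]
ee_rot: [0.994, -0.111, -0.001, 0.0]
contact_force: [-0.5, -0.3, -0.9]
gripper_width: 0.0427
grasp_force: 61.3
```

```bash
python3 g.py .5106,-.0817,.0545,-12.7
```

```text
t 53.2 pos [ 0.5101 -0.0815  0.2037] psi -12.78 tilt [-0.0014 -0.0004] w 0.0427 F [-0.5 -0.3 -0.9] g 61.3
turn -0.0014 shift [np.float64(0.0005), np.float64(0.0), np.float64(0.1492)]
```

servo_tool --plan '[[[0,0,0.015],[0,0,0]],[[0,0,0.025],[0,0,0]],[[0,0,0.025],[0,0,0]],[[0,0,0.025],[0,0,0]],[[0,0,0.025],[0,0,0]],[[0,0,0.018],[0,0,0]],[[0,0,0.009],[0,0,0]],[[0,0,0.005],[0,0,0]],[[0,0,0.002],[0,0,0]],[[0,0,0.001],[0,0,0]],[[0,0,0.001],[0,0,0]],[[0,0,0],[0,0,0]]]'

```text
time: 54.4
ee_pos: [0.5109, -0.0817, 0.0538]
ee_rot: [0.994, -0.112, 0.001, 0.0]
contact_force: [0.4, -0.2, -1.8]
gripper_width: 0.0429
grasp_force: 61.3
```

servo_tool --plan '[[[0,0,0.001],[0,0,0]],[[0,0,0],[0,0,0]],[[0,0,0],[0,0,0]]]'

```text
time: 54.7
ee_pos: [0.511, -0.0817, 0.053]
ee_rot: [0.994, -0.112, 0.001, 0.0]
contact_force: [-1.0, -0.6, 5.4]
gripper_width: 0.043
grasp_force: 61.6
```

servo_tool --plan '[[[0,0,0.001],[0,0,0]],[[0,0,0],[0,0,0]],[[0,0,0],[0,0,0]]]'

```text
time: 55.0
ee_pos: [0.5111, -0.0817, 0.053]
ee_rot: [0.994, -0.112, 0.001, 0.0]
contact_force: [-1.9, 1.1, 12.3]
gripper_width: 0.043
grasp_force: 62.6
```

servo_tool --plan '[[[0,0,0],[0,0,0]],[[0,0,0],[0,0,0]],[[0,0,0],[0,0,0]],[[0,0,0],[0,0,0]],[[0,0,0],[0,0,0]],[[0,0,-0.01],[0,0,0]],[[0,0,-0.025],[0,0,0]],[[0,0,-0.025],[0,0,0]],[[0,0,-0.025],[0,0,0]],[[0,0,-0.025],[0,0,0]],[[0,0,-0.027],[0,0,0]],[[0,0,0],[0,0,0]]]' --hand 0.08

```text
time: 56.2
ee_pos: [0.5129, -0.082, 0.1928]
ee_rot: [0.994, -0.112, 0.004, 0.0]
contact_force: [0.6, -0.6, -0.8]
gripper_width: 0.0798
grasp_force: 0.0
```

servo_tool --plan '[[[0.0102,0.0187,0],[0,0,0]],[[0.0102,0.0187,0],[0,0,0]],[[0.0102,0.0187,0],[0,0,0]],[[0.0102,0.0187,0],[0,0,0]],[[0.0102,0.0187,0],[0,0,0]],[[0.0102,0.0187,0],[0,0,0]],[[0.0102,0.0187,0],[0,0,0]],[[0.0102,0.0187,0],[0,0,0]],[[0.0102,0.0187,0],[0,0,0]],[[0.0102,0.0187,0],[0,0,0]],[[0,0,0],[0,0,0]],[[0,0,0],[0,0,0]]]'

```text
time: 57.4
ee_pos: [0.568, -0.2866, 0.1878]
ee_rot: [0.994, -0.112, -0.001, -0.0]
contact_force: [-0.8, -0.3, 0.4]
gripper_width: 0.08
grasp_force: 0.0
```

```bash
python3 g.py .5687,-.2868,.065,-12.7
```

```text
t 57.4 pos [ 0.568  -0.2866  0.1878] psi -12.89 tilt [-0.0011  0.0011] w 0.08 F [-0.8 -0.3  0.4] g 0.0
turn -0.0034 shift [np.float64(0.0007), np.float64(0.0001), np.float64(0.1228)]
```

servo_tool --plan '[[[0.0007,0,0.025],[0,0,0]],[[0,0,0.025],[0,0,0]],[[0,0,0.025],[0,0,0]],[[0,0,0.025],[0,0,0]],[[0,0,0.015],[0,0,0]],[[0,0,0.007],[0,0,0]],[[0,0,0.002],[0,0,0]],[[0,0,0],[0,0,0]],[[0,0,0],[0,0,0]]]'

```text
time: 58.3
ee_pos: [0.5698, -0.2869, 0.0655]
ee_rot: [0.994, -0.112, 0.001, 0.0]
contact_force: [0.3, 0.3, 0.3]
gripper_width: 0.0802
grasp_force: 0.0
```

servo_tool --plan '[[[0,0,0],[0,0,0]],[[0,0,0],[0,0,0]],[[0,0,0],[0,0,0]],[[0,0,0],[0,0,0]],[[0,0,0],[0,0,0]],[[0,0,0],[0,0,0]],[[0,0,0],[0,0,0]],[[0,0,0],[0,0,0]]]' --hand 0.03

```text
time: 59.1
ee_pos: [0.5696, -0.2871, 0.0651]
ee_rot: [0.994, -0.112, 0.001, 0.0]
contact_force: [-0.5, -0.7, 5.2]
gripper_width: 0.043
grasp_force: 60.9
```

servo_tool --plan '[[[0,0,-0.01],[0,0,0]],[[0,0,-0.02],[0,0,0]],[[0,0,-0.025],[0,0,0]],[[0,0,-0.025],[0,0,0]],[[0,0,-0.025],[0,0,0]],[[0,0,-0.025],[0,0,0]],[[0,0,-0.01],[0,0,0]]]'

```text
time: 59.8
ee_pos: [0.5698, -0.2871, 0.2068]
ee_rot: [0.994, -0.112, 0.002, 0.001]
contact_force: [-0.3, 0.3, -0.6]
gripper_width: 0.0431
grasp_force: 61.0
```

servo_tool --plan '[[[-0.0131,-0.0214,0],[0,0,0]],[[-0.0131,-0.0214,0],[0,0,0]],[[-0.0131,-0.0214,0],[0,0,0]],[[-0.0131,-0.0214,0],[0,0,0]],[[-0.0131,-0.0214,0],[0,0,0]],[[-0.0131,-0.0214,0],[0,0,0]],[[-0.0131,-0.0214,0],[0,0,0]],[[-0.0131,-0.0214,0],[0,0,0]],[[-0.0131,-0.0214,0],[0,0,0]],[[-0.0131,-0.0214,0],[0,0,0]],[[-0.0131,-0.0214,0],[0,0,0]],[[-0.0131,-0.0214,0],[0,0,0]]]'

```text
time: 61.0
ee_pos: [0.4717, -0.0005, 0.2034]
ee_rot: [0.994, -0.112, -0.001, 0.0]
contact_force: [-0.4, -0.1, -1.3]
gripper_width: 0.0425
grasp_force: 61.1
```

servo_tool --plan '[[[0,0,0],[0,0,0]],[[0,0,0],[0,0,0]]]'

```text
time: 61.2
ee_pos: [0.4725, -0.0013, 0.2038]
ee_rot: [0.994, -0.111, -0.0, 0.0]
contact_force: [0.6, 0.2, -0.8]
gripper_width: 0.0426
grasp_force: 61.3
```

```bash
python3 g.py .4722,-.0015,.053,-12.7
```

```text
t 61.2 pos [ 0.4725 -0.0013  0.2038] psi -12.77 tilt [-0.001  -0.0006] w 0.0426 F [ 0.6  0.2 -0.8] g 61.3
turn -0.0012 shift [np.float64(-0.0003), np.float64(0.0002), np.float64(0.1508)]
```

servo_tool --plan '[[[0,0,0.015],[0,0,0]],[[0,0,0.025],[0,0,0]],[[0,0,0.025],[0,0,0]],[[0,0,0.025],[0,0,0]],[[0,0,0.025],[0,0,0]],[[0,0,0.018],[0,0,0]],[[0,0,0.009],[0,0,0]],[[0,0,0.005],[0,0,0]],[[0,0,0.002],[0,0,0]],[[0,0,0.001],[0,0,0]],[[0,0,0.001],[0,0,0]],[[0,0,0],[0,0,0]]]'

```text
time: 62.4
ee_pos: [0.4733, -0.0015, 0.0538]
ee_rot: [0.994, -0.112, 0.001, 0.0]
contact_force: [0.3, 0.7, -1.5]
gripper_width: 0.043
grasp_force: 61.3
```

servo_tool --plan '[[[0,0,0.001],[0,0,0]],[[0,0,0],[0,0,0]],[[0,0,0],[0,0,0]]]'

```text
time: 62.7
ee_pos: [0.4734, -0.0015, 0.053]
ee_rot: [0.994, -0.112, 0.001, -0.0]
contact_force: [-0.7, -0.5, 6.0]
gripper_width: 0.0427
grasp_force: 61.6
```

servo_tool --plan '[[[0,0,0.001],[0,0,0]],[[0,0,0],[0,0,0]],[[0,0,0],[0,0,0]]]'

```text
time: 63.0
ee_pos: [0.4735, -0.0015, 0.053]
ee_rot: [0.994, -0.112, 0.001, -0.0]
contact_force: [-4.4, 0.0, 14.4]
gripper_width: 0.0431
grasp_force: 62.7
```

Release, raise, and move off toward the robot's right so the top camera can see the tray.

servo_tool --plan '[[[0,0,0],[0,0,0]],[[0,0,0],[0,0,0]],[[0,0,0],[0,0,0]],[[0,0,0],[0,0,0]],[[0,0,0],[0,0,0]],[[0,0,-0.01],[0,0,0]],[[0,0,-0.025],[0,0,0]],[[0,0,-0.025],[0,0,0]],[[0,0,-0.025],[0,0,0]],[[0,0,-0.025],[0,0,0]],[[0,0,-0.03],[0,0,0]],[[0,0,0],[0,0,0]]]' --hand 0.08

```text
time: 64.2
ee_pos: [0.4755, -0.0015, 0.1958]
ee_rot: [0.994, -0.112, 0.005, -0.0]
contact_force: [-0.7, 0.1, 1.0]
gripper_width: 0.08
grasp_force: 0.0
```

servo_tool --plan '[[[0,0.03,0],[0,0,0]],[[0,0.03,0],[0,0,0]],[[0,0.03,0],[0,0,0]],[[0,0.03,0],[0,0,0]],[[0,0.03,0],[0,0,0]],[[0,0.03,0],[0,0,0]],[[0,0.03,0],[0,0,0]],[[0,0.03,0],[0,0,0]],[[0,0.03,0],[0,0,0]],[[0,0.03,0],[0,0,0]],[[0,0,0],[0,0,0]],[[0,0,0],[0,0,0]]]'

```text
time: 65.4
ee_pos: [0.4057, -0.2939, 0.1908]
ee_rot: [0.994, -0.113, -0.001, -0.001]
contact_force: [-0.5, -0.2, -0.7]
gripper_width: 0.0799
grasp_force: 0.0
```

```bash
python3 - <<'E'
from station import optics; import subprocess
from h import *
p,d=optics.capture('side'); cv2.imwrite('pics/s3.png',p[:,:,::-1])
i=optics.camera_info('top'); p,d=optics.capture('top'); np.savez('top3.npz',p=p,d=d); C=cloud(i,d); M=masks(p); v,u=np.mgrid[:400,:640]
box=np.zeros(d.shape,bool); box[190:302,262:392]=1
for n in('blue','green','white'):
    m=big(M[n]&box&(abs(C[...,2]-.11)<.012)); print(n,m.sum(),np.median(C[m][:,2]).round(4),plane(i,[u[m].mean(),v[m].mean()],.11).round(4))
m=(u<230)&(v>230)&(C[...,2]>.09)&(C[...,2]<.12); P=C[m]
print('pot',len(P),np.median(P[:,2]),cv2.minEnclosingCircle(P[:,:2].astype(np.float32)))
E
```

```text
blue 316 0.1101 [[0.5394 0.0513 0.11  ]]
green 341 0.1101 [[ 0.5086 -0.0784  0.11  ]]
white 354 0.1102 [[ 4.731e-01 -4.000e-04  1.100e-01]]
pot 356 0.10383691548658525 ((0.44987261295318604, 0.29669350385665894), 0.027485894039273262)
```

View pics/s3.png

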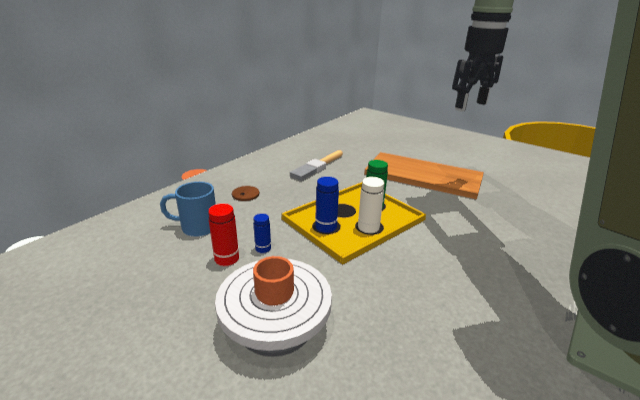

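The side view shows all three jars upright on their own spots, the pot centred on the wheel, and the bystanders untouched. By the top camera the jars are within 2–4 mm of where they started, so I hand the job in.

```bash
python3 -c "
from station import order
print(order.finish_job())"
```

```text
the job is handed in; nothing more can be done
None
```

The job is handed in: the pot stands centred on the wheel to about 1 mm, and the jars are upright on their own spots (blue and white within 2 mm of where they began, green about 4 mm off, which I left), with the mug, brush and rib not touched, at about 65 s.

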